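Tip the pot of brass sleeves into its tray

ROBOT

A 6-joint arm with a two-finger parallel gripper is mounted at the origin on the work surface. World frame = base frame: x ahead of the robot, y to its left, z up, the work surface at z = 0. Lengths are in m, angles in rad, forces in N, time in s.
With the tool pointing down it reaches from about 0.325 to 0.925 m from the base axis. Payload 3.1 kg.
Tool frame: the origin (TCP) lies at the very end of the fingers, on their centre line; the grasp point (between the pads) lies 19 mm behind it; z points along the fingers, y is the direction in which the jaws open and shut (so a half turn about z gives the same grasp; the last joint's range is limited). The gripper opens to 85 mm and grips with 20 to 120 N. Pads are 22 mm wide; open, the fingers measure 114 mm over their backs; the gripper's body (76 mm by 85 mm) begins 54 mm behind the grasp point. The pads swing forward as they close: fully open they stand 13 mm farther back than shut.
Start: joints at [1.161, 0.217, 1.613, -0, 1.311, -0.112], TCP at [0.183, 0.598, 0.231] pointing down, gripper open.
Joint ranges: [-2.75, 2.75], [-0.78, 2.1], [0.31, 2.55], [-1.13, 4.27], [0.13, 2.63], [-2.58, 2.58]. Speed limits (rad/s): [2.79, 2.79, 3.14, 3.14, 3.14, 3.14].

INTERFACE

Orientations are given as a 3x3 rotation matrix whose columns are the frame's x, y, z axes.
In Python, from bench import r gives the robot as it stands.
- The arm moves only by the shell command python3 -m handwheel 'ROWS' [OPENING] [FORCE]. ROWS is a JSON object of lists of equal length, an entry for each row: "linear": the shift along the tool's x, y, z in mm, a list of three; "twist": the turn about the tool's z in degrees. In form: {"linear": [[dx, dy, dz], ...], "twist": [twist, ...]}. A call has 1 to 10 rows; each row shifts and turns the commanded pose from where the row before left it, along the tool's axes as they then stand; what a row does not reach is not made up. A row lasts 1/8 s, in which the tool goes at most 62.5 mm and 10.7 degrees, less where a joint would pass 70% of its speed; a pose out of reach is approached as far as the arm can. A call is refused whole if a number of a shift passes 62.5 or a number of a turn 10.7, either way. A call with a gripper value outside its range is refused whole. OPENING is the gripper command: -1 is fully open, 1 is shut, values between are in proportion, set as the call begins (- or left out, the last holds). The fingers move at their own pace and stop on an object; FORCE is the grip in N (left out, the last holds). Time passes only in rows, so rows that do not move let the fingers close. It gives the time, the measured TCP pose, the force and the opening at its end, in the units of the state.
- r.sense(): the state, without advancing time (a new reading comes with each control period).
- r.camera(name): name is "scene" or "top"; returns (picture, depth): 420x560x3 uint8, red, green, blue; 420x560 float32, m along the optical axis (not along the pixel's ray), 0 where there is no reading.
- r.get_calibration(name): a dict with "mtx" (3x3 intrinsics, pixels), "k1" (the pictures are not rectified: a ray, as slopes to the right and down, at radius r is drawn at 1 + k1 r^2 times it, then the intrinsics apply), "rvec" (rotation vector, rad) and "tvec" (3), from world to camera coordinates, as OpenCV has them. Camera axes: x right, y down, z forward; pixel columns grow to the right and rows downward; lengths in m; the calibration is good to about 2 mm. A picture is of the moment at which its call begins. get_calibration takes no time and is no camera call.
- r.job_done(): hands the job in, once; it reports no verdict.
Trained networks look in the newest picture that a camera, given by its name, has taken for a name from the list of things; names that differ only in an ending like _2 or _b are one class to them, and where a whole thing is asked for, a point or a joint stands for the part that bears it (a point fixed in the world has none). Each returns a list of dicts, best first, with "score" (0 to 1); they miss things now and then, are a little off and sometimes report something else, mostly with a low value. They report only what shows in the picture. A call takes as long as a camera call.
- r.boxes_of(target, camera): "box" ([left, top, width, height] in pixels, round what is visible of it).
- r.cut_out(target, camera): "mask" (420x560 bool, what is visible of it) and "box" ([left, top, width, height] in pixels, round what is visible of it).
The state is a dict: "clock": time; "joint_positions": joint angles; "joint_velocities": joint speeds; "effort": joint torques, N m; "tcp_pos": TCP position; "ee_rot": TCP orientation; "wrist_force": force on the tool from outside, world axes, zero at the start; "wrist_torque": the same for the moment, N m; "opening": finger opening in m.
Only numpy, scipy, OpenCV 4.12 (cv2) and the standard library are available. Lean on these libraries where they do the work, as an engineer would, in place of code of your own. Each camera call takes 0.05 s, during which the arm holds its last target. There are 200 camera calls.

TASK

Two tilting pots stand on the bench. Using its lever, tip the one that holds the brass sleeves until both sleeves have dropped into the green tray under it, then swing that pot back upright and let go. Leave the other pot, with the dark steel sleeves, upright.

Things in the scene. Friction and masses are not known exactly. Their poses are not given: they have to be found in the camera images.
- grip_brass (a point): middle of the lever's black grip bar on the brass sleeves' pot: round rod, 16 mm thick, 75 mm free length along the stand's y, outboard (+y) of the pot. At joint t it is -100*cos(2.775-t) mm in the stand's x, 135 mm in y and 100*sin(2.775-t) mm in z from the pivot centre: it starts on the +x side and swings over the top to -x. Pinched from above it turns between the fingers
- pot_brass (a joint): tilt (rad) of the aluminium pot with the brass sleeves: 0 = upright (stop), growing as its mouth tips to the stand's -x side, stop at 2.4. Stiff pivot: stays where left; about 3 N at the grip bar moves it. Pot 90 mm across the mouth, 90 mm high, pivot at half its height; sleeves slide out well past level, towards the end of the travel
- tray_brass (a point): centre of the inner floor of the green tray fixed in that pot's stand; inside 202 x 102 mm (x, y), rim 45 mm above its floor. Axes are the stand's: z up, y along the pivot to the lever's side, -x the pouring side, roughly towards the robot. The pivot centre is 45 mm to +x and 125 mm above. Green uprights 150 mm high stand 64 mm either side (y) of it
- brass_sleeve_a_mid (a point): loose turned brass sleeve, 22 mm diameter, 28 mm long, about 60 g; point at its centre. It starts standing in the pot that is to be emptied
- brass_sleeve_b_mid (a point): loose turned brass sleeve, 22 mm diameter, 28 mm long, about 60 g; point at its centre. It starts standing in the pot that is to be emptied
- pot_steel (a joint): tilt (rad) of the other pot, holding two dark steel sleeves, to be left upright (0): its stand, tray and lever are just alike. The stands are about 0.3 m or more apart and may be either way round

How it is judged:
By the outcome, as a careful person would: the job done as asked, in the order asked, and still so for the second after the job is handed in, with the robot touching nothing.
It also fails if it takes over 51 s, if anything falls off the work surface, if the arm or the gripper's body presses on something with over 40 N, if the wrist force passes 120 N, or if a joint passes its speed limit or range.

## Working session

There is one attempt and no reset: what is moved stays moved. The work goes in short steps, Python scripts to look and compute and a shell command to move; the robot and the scene stay as the last step left them, time stands still between calls to the robot, and variables do not carry over. Pictures are saved under pics/ and viewed, about 8 in all and at most 12, crops included, and the job is handed in when it is done.

```bash
mkdir -p pics; ls; cat > h.py <<'E'
import numpy as np, cv2
from bench import r
def cal(n):
    c=r.get_calibration(n); R=cv2.Rodrigues(np.array(c["rvec"],float))[0]
    return np.array(c["mtx"],float),float(c["k1"]),R,np.array(c["tvec"],float).ravel()
def cloud(n,depth):
    K,k1,R,t=cal(n); h,w=depth.shape
    u,v=np.meshgrid(np.arange(w),np.arange(h))
    d=np.array([k1,0,0,0.])
    s=cv2.undistortPoints(np.stack([u,v],-1).reshape(-1,1,2).astype(float),K,d).reshape(h,w,2)
    P=np.dstack([s*depth[...,None],depth])
    W=(P-t)@R
    W[depth<=0]=np.nan
    return W
def save(n,img): cv2.imwrite("pics/"+n,cv2.cvtColor(img,cv2.COLOR_RGB2BGR))
E
python3 - <<'E'
from h import *
for n in("scene","top"):
    im,d=r.camera(n); save(n+"0.png",im); np.savez("%s0.npz"%n,im=im,d=d)
    for tg in("grip_brass","pot_brass","brass_sleeve_a_mid","pot_steel"):
        print(n,tg,[(round(b["score"],2),np.round(b["box"]).tolist()) for b in r.boxes_of(tg,n)])
s=r.sense();print(s["clock"],s["tcp_pos"],s["ee_rot"],s["opening"])
E
```

```text
pics
scene grip_brass [(0.65, [131.0, 246.0, 166.0, 64.0])]
scene pot_brass [(0.89, [128.0, 245.0, 165.0, 65.0])]
scene brass_sleeve_a_mid [(0.42, [163.0, 283.0, 12.0, 10.0])]
scene pot_steel [(0.62, [279.0, 126.0, 135.0, 61.0])]
top grip_brass [(0.68, [328.0, 131.0, 134.0, 114.0])]
top pot_brass [(0.85, [326.0, 130.0, 148.0, 114.0])]
top brass_sleeve_a_mid [(0.77, [419.0, 216.0, 16.0, 16.0])]
top pot_steel [(0.95, [82.0, 146.0, 158.0, 108.0])]
0.5 [0.18332918 0.59747554 0.23124417] [[-9.56001002e-01  2.93363394e-01 -4.93889330e-05]
 [ 2.93363398e-01  9.56000996e-01 -1.16196379e-04]
 [ 1.31281049e-05 -1.25572760e-04 -9.99999992e-01]] 0.08532670811639939
```

View pics/scene0.png

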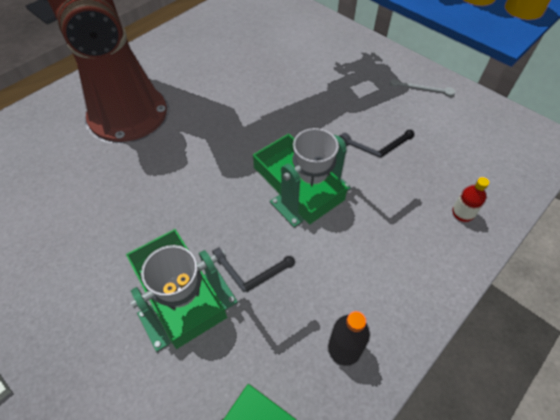

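View pics/top0.png

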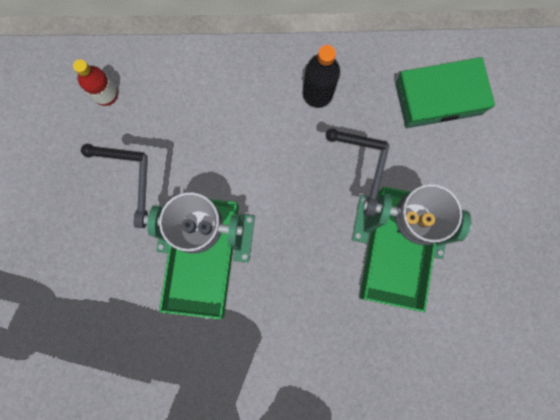

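The scene picture shows the brass sleeves in the near pot (sleeves at about (170,288) and (183,280), grip bar from (247,285) to (290,262)). In the top picture that is the right pot: sleeves (412,217) and (428,219), bar (332,135) to (385,146). The steel pot is on the left in the top picture.

```bash
python3 - <<'E'
from h import *
for n,(x0,y0,x1,y1) in {"top":(320,120,475,320),"scene":(120,225,305,350)}.items():
    z=np.load(n+"0.npz"); W=cloud(n,z["d"]); im=z["im"].astype(int)
    sub=np.zeros(W.shape[:2],bool); sub[y0:y1,x0:x1]=1
    print(n,"bench z",np.nanmedian(W[...,2]))
    dark=sub&(im.max(2)<70)&(W[...,2]>.13)&(W[...,2]<.25)
    P=W[dark]; print("dark",len(P),np.round(np.percentile(P,[5,50,95],axis=0),4).tolist())
    np.save(n+"_dark.npy",P)
    # bar: principal fit of the points with largest x-distance
    bar=dark.copy()
    if n=="top": bar[:, :]&=False; bar[125:155,325:390]=dark[125:155,325:390]
    else: bar[:,:]=False; bar[250:292,244:300]=dark[250:292,244:300]
    B=W[bar]; B=B[B[:,2]>np.median(B[:,2])-.012]; c=np.median(B,0); u,s,vt=np.linalg.svd(B-B.mean(0)); v=vt[0]
    q=(B-c)@v; print("bar",len(B),"med",c.round(4),"dir",v.round(3),"ang",np.degrees(np.arctan2(v[1],v[0])),"ends",(c+v*q.min()).round(4),(c+v*q.max()).round(4),"zmax",np.percentile(B[:,2],95))
    g=sub&(im[...,1]>1.6*im[...,0])&(im[...,1]>1.4*im[...,2])
    G=W[g]; G=G[np.isfinite(G[:,0])]
    for lo,hi in((.0,.02),(.03,.07),(.1,.2)):
        S=G[(G[:,2]>lo)&(G[:,2]<hi)]
        if len(S)>20: print("green z",lo,hi,len(S),cv2.minAreaRect((S[:,:2]*1000).astype(np.float32)),np.percentile(S[:,2],[50,95]).round(4))
    gray=sub&(np.ptp(im,axis=2)<25)&(W[...,2]>.16)&(im.max(2)>80)
    S=W[gray]; 
    if len(S)>10:
        m=np.percentile(S[:,2],90); T=S[S[:,2]>m-.006]; print("rim",len(T),m,cv2.minEnclosingCircle((T[:,:2]*1000).astype(np.float32)))
E
```

```text
top bench z -0.0005467040567905218
dark 665 [[0.545, -0.2125, 0.1322], [0.6569, -0.1403, 0.1712], [0.672, -0.0901, 0.175]]
bar 529 med [ 0.6601 -0.1278  0.1721] dir [-0.239 -0.971 -0.019] ang -103.8171230200276 ends [ 0.6706 -0.0852  0.173 ] [ 0.6476 -0.1787  0.1711] zmax 0.17542153615429654
green z 0.0 0.02 3816 ((494.51556396484375, -239.97218322753906), (125.68681335449219, 204.017822265625), 76.68070983886719) [0.0034 0.0106]
green z 0.03 0.07 904 ((567.7837524414062, -245.38525390625), (115.66035461425781, 359.1169738769531), 78.90286254882812) [0.0468 0.0509]
green z 0.1 0.2 38 ((532.2916870117188, -208.0657196044922), (107.939453125, 60.962562561035156), 23.823408126831055) [0.1308 0.145 ]
rim 510 0.17497633447877772 ((587.7596435546875, -179.80453491210938), 124.81675720214844)
scene bench z -0.0008932460443649209
dark 707 [[0.5583, -0.2794, 0.1313], [0.6579, -0.1613, 0.17], [0.6753, -0.0964, 0.1744]]
bar 449 med [ 0.6641 -0.1342  0.1717] dir [-0.237 -0.971 -0.02 ] ang -103.69339928792165 ends [ 0.6751 -0.0892  0.1726] [ 0.6525 -0.182   0.1708] zmax 0.1748347270340995
green z 0.0 0.02 1811 ((498.8836975097656, -231.18246459960938), (118.58856201171875, 208.46266174316406), 76.6251220703125) [0.0036 0.0163]
green z 0.03 0.07 1060 ((497.548095703125, -230.8011474609375), (112.10438537597656, 211.0413055419922), 76.91847229003906) [0.0469 0.0507]
green z 0.1 0.2 34 ((560.9830932617188, -249.1655731201172), (93.90318298339844, 28.768360137939453), 77.22457885742188) [0.1294 0.1321]
rim 471 0.1745191223947375 ((590.9276733398438, -179.61102294921875), 124.53706359863281)
```

Both views agree: the stand is at yaw ≈ -13.4°, the tray centre at (0.4975, -0.231) and the bar middle at (0.663, -0.132, 0.1645). The given geometry predicts the same values. I'll move over now.

```bash
python3 -m handwheel '{"linear": [[0,0,-40],[-37,-31,-20],[-37,-31,0],[-37,-31,0],[-37,-31,0],[-37,-31,0],[-37,-31,0],[-37,-31,0],[-37,-31,0],[-37,-31,0]], "twist":[0,0,0,0,0,0,0,0,0,0]}' 0
python3 -m handwheel '{"linear": [[-37,-31,0],[-37,-31,0],[-37,-31,0],[-37,-31,0],[-37,-31,0],[-37,-31,0],[-37,-31,0],[-37,-31,0],[-37,-31,0]], "twist":[0,0,0,0,0,0,0,0,0]}'
python3 -m handwheel '{"linear": [[0,0,0],[0,0,0],[0,0,0],[0,0,0],[0,0,0],[0,0,0],[0,0,0],[0,0,0],[0,0,0],[0,0,0]], "twist":[9.6,9.6,9.6,9.6,9.6,9.6,9.6,9.6,9.6,0]}'
```

```text
clock: 1.75
tcp_pos: [0.4206, 0.2317, 0.2917]
ee_rot: [[-0.956, 0.293, 0.001], [0.293, 0.956, 0.0], [-0.001, 0.001, -1.0]]
wrist_force: [0.2, 0.6, -0.1]
opening: 0.0426
clock: 2.88
tcp_pos: [0.6571, -0.1328, 0.2914]
ee_rot: [[-0.956, 0.294, 0.0], [0.294, 0.956, 0.0], [-0.0, 0.0, -1.0]]
wrist_force: [0.2, -0.5, 0.6]
opening: 0.0426
clock: 4.12
tcp_pos: [0.6563, -0.1313, 0.2913]
ee_rot: [[0.231, 0.973, -0.0], [0.973, -0.231, -0.0], [-0.0, -0.0, -1.0]]
wrist_force: [-0.0, -1.2, -0.0]
opening: 0.0427
```

```bash
python3 -m handwheel '{"linear": [[1,6.5,-0],[0,0,30],[0,0,30],[0,0,30],[0,0,22],[0,0,0]], "twist":[0,0,0,0,0,0]}'
python3 - <<'E'
from h import *
a,_=r.camera("scene"); b,_=r.camera("top")
A=cv2.resize(a[190:330,190:350],None,fx=2.5,fy=2.5,interpolation=2); B=cv2.resize(b[70:210,280:440],None,fx=2.5,fy=2.5,interpolation=2)
save("near1.png",np.hstack([A,B]))
E
```

```text
clock: 4.88
tcp_pos: [0.6615, -0.1314, 0.1765]
ee_rot: [[0.232, 0.973, -0.005], [0.973, -0.232, 0.001], [0.0, -0.005, -1.0]]
wrist_force: [1.0, 0.2, 0.1]
opening: 0.0427
```

View pics/near1.png

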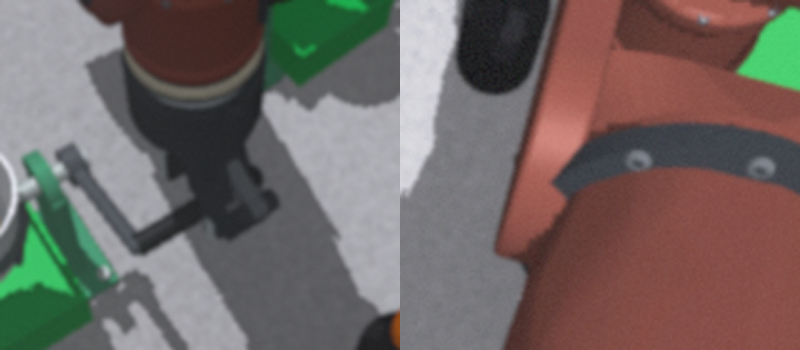

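The crop shows the fingers over the bar: the jaws are at about (235,205) in the left half, and the free bar runs to the lever corner at (140,240). I'll go down and pinch.

```bash
python3 -m handwheel '{"linear": [[0,0,10],[0,0,10],[0,0,11],[0,0,0]], "twist":[0,0,0,0]}'
python3 -m handwheel '{"linear": [[0,0,0],[0,0,0],[0,0,0],[0,0,0],[0,0,0],[0,0,0]], "twist":[0,0,0,0,0,0]}' 1 30
```

```text
clock: 5.48
tcp_pos: [0.6616, -0.1315, 0.1463]
ee_rot: [[0.233, 0.973, -0.003], [0.973, -0.233, 0.001], [0.0, -0.004, -1.0]]
wrist_force: [-0.1, -0.1, 0.4]
opening: 0.0428
clock: 6.22
tcp_pos: [0.6614, -0.1316, 0.1486]
ee_rot: [[0.233, 0.973, -0.004], [0.973, -0.233, 0.001], [-0.0, -0.004, -1.0]]
wrist_force: [-5.0, 1.1, 2.9]
opening: 0.0149
```

```bash
python3 -c "
import numpy as np
t=np.arange(0,2.41,.12);p=2.775-t
P=np.round(np.c_[0*t,-100*np.cos(p),-100*np.sin(p)],0).astype(int)
D=np.diff(P,axis=0).tolist();print(D[:10]);print(D[10:])"
```

```text
[[0, -5, -11], [0, -6, -10], [0, -7, -9], [0, -9, -9], [0, -9, -7], [0, -10, -7], [0, -11, -4], [0, -12, -4], [0, -12, -2], [0, -12, -1]]
[[0, -12, 1], [0, -11, 2], [0, -12, 3], [0, -11, 5], [0, -10, 6], [0, -10, 8], [0, -8, 8], [0, -8, 9], [0, -6, 10], [0, -5, 11]]
```

```bash
python3 -m handwheel '{"linear": [[0, -5, -11], [0, -6, -10], [0, -7, -9], [0, -9, -9], [0, -9, -7]], "twist":[0,0,0,0,0]}'
python3 -m handwheel '{"linear": [[0, -10, -7], [0, -11, -4], [0, -12, -4], [0, -12, -2], [0, -12, -1]], "twist":[0,0,0,0,0]}'
```

```text
clock: 6.85
tcp_pos: [0.6293, -0.124, 0.1967]
ee_rot: [[0.233, 0.972, 0.006], [0.973, -0.233, -0.002], [-0.0, 0.006, -1.0]]
wrist_force: [6.1, -1.9, -2.0]
opening: 0.0147
clock: 7.48
tcp_pos: [0.5787, -0.1121, 0.2206]
ee_rot: [[0.233, 0.972, 0.02], [0.972, -0.233, -0.006], [-0.001, 0.02, -1.0]]
wrist_force: [7.6, -1.4, 11.8]
opening: 0.0149
```

```bash
python3 -m handwheel '{"linear": [[0,0,0],[0,0,0]], "twist":[0,0]}'
python3 - <<'E'
from h import *
a,d=r.camera("scene")
A=cv2.resize(a[170:320,110:310],None,fx=3.5,fy=3.5,interpolation=2)
save("mid.png",A)
s=r.sense(); print(s["tcp_pos"],s["wrist_force"],s["opening"])
E
```

```text
clock: 7.72
tcp_pos: [0.577, -0.1117, 0.2206]
ee_rot: [[0.233, 0.972, 0.014], [0.973, -0.233, -0.005], [-0.001, 0.015, -1.0]]
wrist_force: [2.1, -0.4, 12.0]
opening: 0.0144
[ 0.57699919 -0.11166614  0.22060635] [ 2.06170396 -0.21961697 11.59468805] 0.01454122770364386
```

View pics/mid.png

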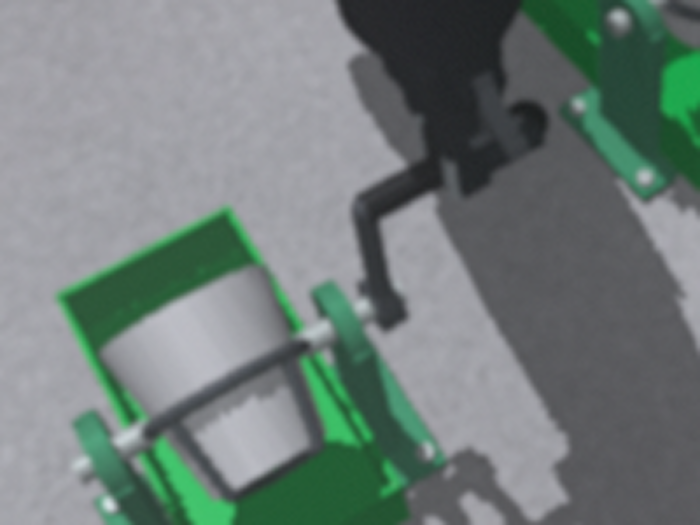

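The crop shows the pot tipped to about 75–80°, with the lever near vertical and the bar still between the fingers at about (470,165). The measured TCP is about 8 mm higher than commanded, so I'll measure the bar height and angle directly.

```bash
python3 - <<'E'
from h import *
a,d=r.camera("scene"); W=cloud("scene",d)
x=np.array([.973,-.232]);y=np.array([.232,.973]);p0=np.array([.541,-.2415])
L=W[...,:2]-p0; X=L@x*1000;Y=L@y*1000;Z=W[...,2]*1000-128.5
im=a.astype(int); dark=im.max(2)<80
m=dark&(Y>85)&(Y<125)&(abs(X)<80)&(Z>20)&(Z<130)
for lo in range(85,125,6):
    k=m&(Y>=lo)&(Y<lo+6)&(Z>80)
    if k.sum()>3: print(lo,k.sum(),"X",np.percentile(X[k],[5,50,95]).round(1),"Z",np.percentile(Z[k],[50,90,98]).round(1))
E
```

```text
85 39 X [ 5.2 10.1 12.8] Z [104.9 109.1 110.2]
91 31 X [ 5.   9.1 13. ] Z [106.6 110.  110.3]
97 29 X [ 3.6  9.6 12.7] Z [107.  109.2 109.8]
103 32 X [ 4.1  9.8 13. ] Z [107.  108.9 109.5]
109 30 X [ 2.7  8.9 12.8] Z [107.1 109.1 110.4]
115 37 X [ 1.6  9.1 12.5] Z [107.8 109.3 109.7]
121 40 X [-4.   6.5 14.4] Z [108.4 121.8 126.9]
```

The bar axis is at its expected radius (about 101 mm over the pivot). The turning rod has walked the fingers up, so the tip is only about 9 mm below the axis. The pivot holds its position, so I'll let go, lower the tool and regrip deeper.

```bash
python3 -m handwheel '{"linear": [[0,0,0],[0,0,0],[0,1,4],[0,0,4],[0,0,0]], "twist":[0,0,0,0,0]}' 0
python3 -m handwheel '{"linear": [[0,0,0],[0,0,0],[0,0,0],[0,0,0],[0,0,0]], "twist":[0,0,0,0,0]}' 1 20
```

```text
clock: 8.45
tcp_pos: [0.5726, -0.1102, 0.2029]
ee_rot: [[0.233, 0.973, -0.003], [0.973, -0.233, 0.001], [0.0, -0.003, -1.0]]
wrist_force: [-0.4, -0.3, -0.2]
opening: 0.0426
clock: 9.07
tcp_pos: [0.574, -0.1106, 0.2047]
ee_rot: [[0.233, 0.973, 0.001], [0.973, -0.233, -0.0], [-0.0, 0.002, -1.0]]
wrist_force: [3.7, -0.2, -1.5]
opening: 0.0155
```

```bash
python3 -m handwheel '{"linear": [[0, -12, 1], [0, -11, 2], [0, -12, 3], [0, -11, 5], [0, -10, 6]], "twist":[0,0,0,0,0]}'
python3 -m handwheel '{"linear": [[0, -10, 8], [0, -8, 8], [0, -8, 9], [0,0,0]], "twist":[0,0,0,0]}'
```

```text
clock: 9.7
tcp_pos: [0.519, -0.0977, 0.1882]
ee_rot: [[0.233, 0.973, 0.002], [0.973, -0.233, -0.001], [-0.001, 0.002, -1.0]]
wrist_force: [3.7, -1.5, 3.9]
opening: 0.0152
clock: 10.2
tcp_pos: [0.492, -0.0913, 0.1601]
ee_rot: [[0.233, 0.973, -0.003], [0.973, -0.233, 0.0], [-0.001, -0.003, -1.0]]
wrist_force: [3.4, -2.3, -3.1]
opening: 0.0152
```

```bash
python3 -m handwheel '{"linear": [[0, -6, 10], [0, -4, 10], [0,-2,3],[0,0,0],[0,0,0]], "twist":[0,0,0,0,0]}'
python3 - <<'E'
from h import *
a,_=r.camera("scene"); b,_=r.camera("top")
A=cv2.resize(a[200:350,110:260],None,fx=2.6,fy=2.6,interpolation=2); B=cv2.resize(b[180:330,330:480],None,fx=2.6,fy=2.6,interpolation=2)
save("pour.png",np.hstack([A,B]))
for n in("scene","top"): print(n,[(round(q["score"],2),np.round(q["box"]).tolist()) for q in r.boxes_of("brass_sleeve_a_mid",n)])
E
```

```text
clock: 10.82
tcp_pos: [0.4809, -0.0886, 0.1382]
ee_rot: [[0.233, 0.973, -0.003], [0.973, -0.233, 0.0], [-0.0, -0.003, -1.0]]
wrist_force: [1.4, -4.5, -2.0]
opening: 0.0152
scene []
top []
```

View pics/pour.png

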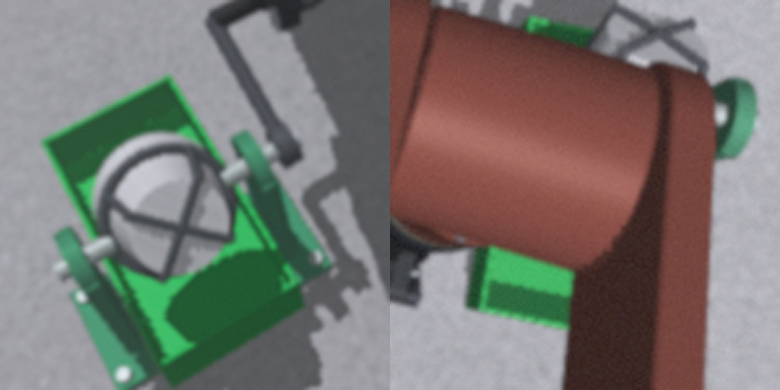

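The left half shows the pot nearly upside down (base cross at about (180,205)), with no sleeve visible; the mouth hides the tray. I'll press gently onto the stop and wait about a second for the sleeves to slide out.

```bash
python3 -m handwheel '{"linear": [[0,-1,4],[0,0,4],[0,0,0],[0,0,0],[0,0,0],[0,0,0],[0,0,0],[0,0,0],[0,0,0],[0,0,0]], "twist":[0,0,0,0,0,0,0,0,0,0]}'
```

```text
clock: 12.28
tcp_pos: [0.4801, -0.0883, 0.1352]
ee_rot: [[0.232, 0.973, -0.004], [0.973, -0.232, 0.0], [-0.001, -0.004, -1.0]]
wrist_force: [-12.4, -1.3, 20.6]
opening: 0.0152
```

On the stop: about 20 N upward. Swinging back halfway.

```bash
python3 -m handwheel '{"linear": [[0,1,-6],[0, 5, -11], [0, 6, -10], [0, 8, -9], [0, 8, -8], [0, 10, -8], [0, 10, -6]], "twist":[0,0,0,0,0,0,0]}'
python3 -m handwheel '{"linear": [[0, 11, -5], [0, 12, -3], [0, 11, -2], [0,12,-1],[0,0,0]], "twist":[0,0,0,0,0]}'
python3 - <<'E'
from h import *
a,d=r.camera("scene"); W=cloud("scene",d)
save("back.png",np.hstack([cv2.resize(a[190:340,110:260],None,fx=2.6,fy=2.6,interpolation=2)]))
for n in("scene",): print(n,[(round(q["score"],2),np.round(q["box"]).tolist()) for q in r.boxes_of("brass_sleeve_a_mid",n)])
x=np.array([.973,-.232]);y=np.array([.232,.973]);p0=np.array([.541,-.2415])
L=W[...,:2]-p0; X=L@x*1000;Y=L@y*1000;Z=W[...,2]*1000-128.5
k=(a.max(2)<80)&(Y>91)&(Y<118)&(abs(X)<80)&(Z>60)&(Z<120)
print(k.sum(),np.percentile(X[k],[5,50,95]).round(1),np.percentile(Z[k],[50,95]).round(1))
t=r.sense()["tcp_pos"]; print("tcp stand",(t[:2]-p0)@x*1000,(t[:2]-p0)@y*1000,t[2]*1000-128.5)
E
```

```text
clock: 13.15
tcp_pos: [0.5219, -0.098, 0.1897]
ee_rot: [[0.232, 0.973, -0.017], [0.973, -0.232, 0.004], [0.0, -0.017, -1.0]]
wrist_force: [-14.1, -1.1, 10.7]
opening: 0.0154
clock: 13.78
tcp_pos: [0.5723, -0.1095, 0.2008]
ee_rot: [[0.233, 0.973, -0.001], [0.973, -0.233, 0.002], [0.001, -0.002, -1.0]]
wrist_force: [-1.9, -0.6, 3.7]
opening: 0.0153
scene []
140 [-1.4  4.5  7.7] [107.3 110. ]
tcp stand -0.14925617509327097 135.71223157544358 72.31602696304108
```

View pics/back.png

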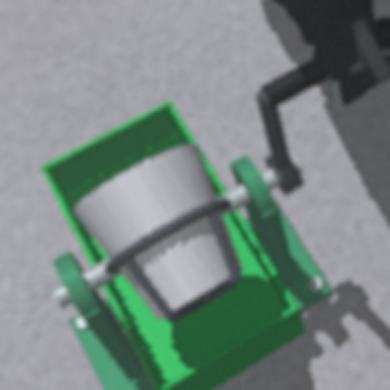

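The pot is level at about (150,210), with the tray still hidden behind it. The grip is good, with the tip about 28 mm below the bar. I'll carry on to upright.

```bash
python3 -m handwheel '{"linear": [[0, 12, 1], [0, 12, 2], [0, 12, 4], [0, 11, 4], [0, 10, 7], [0, 9, 7]], "twist":[0,0,0,0,0,0]}'
python3 -m handwheel '{"linear": [[0, 9, 9], [0, 7, 9], [0, 6, 10], [0, 5, 11],[0,0,4],[0,0,4],[0,0,0]], "twist":[0,0,0,0,0,0,0]}'
python3 - <<'E'
from h import *
a,d=r.camera("scene");b,_=r.camera("top")
save("up.png",np.hstack([cv2.resize(a[200:350,120:270],None,fx=2.6,fy=2.6,interpolation=2),cv2.resize(b[180:330,330:480],None,fx=2.6,fy=2.6,interpolation=2)]))
for n in("scene","top"): print(n,[(round(q["score"],2),np.round(q["box"]).tolist()) for q in r.boxes_of("brass_sleeve_a_mid",n)])
E
```

```text
clock: 14.62
tcp_pos: [0.6371, -0.1249, 0.1742]
ee_rot: [[0.233, 0.973, -0.001], [0.973, -0.233, 0.002], [0.001, -0.001, -1.0]]
wrist_force: [-2.3, 3.5, 2.4]
opening: 0.0149
clock: 15.5
tcp_pos: [0.6616, -0.1314, 0.1353]
ee_rot: [[0.232, 0.973, -0.005], [0.973, -0.232, 0.001], [-0.0, -0.005, -1.0]]
wrist_force: [-21.0, 8.2, 31.0]
opening: 0.0148
scene []
top []
```

View pics/up.png

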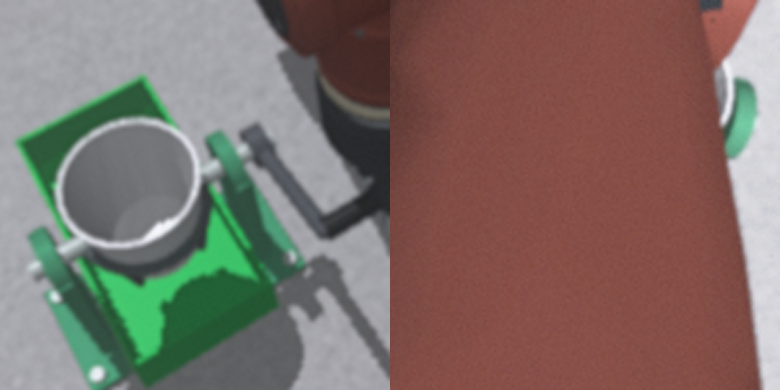

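The pot is upright and looks empty in the scene view (mouth at about (130,185)). About 31 N shows it is on its stop. Next I'll ease the load, open, rise and clear the top camera.

```bash
python3 -m handwheel '{"linear": [[0,-5,-9],[0,0,0]], "twist":[0,0]}'
python3 -m handwheel '{"linear": [[0,0,0],[0,0,0],[0,0,0],[0,0,0]], "twist":[0,0,0,0]}' 0
python3 -m handwheel '{"linear": [[0,0,-15],[0,0,-30],[0,0,-40],[0,0,-40],[0,0,-30],[0,0,0]], "twist":[0,0,0,0,0,0]}'
python3 -m handwheel '{"linear": [[45,-20,0],[45,-20,0],[45,-20,0],[45,-20,0],[45,-20,0],[45,-20,0],[45,-20,0],[45,-20,0],[0,0,0]], "twist":[0,0,0,0,0,0,0,0,0]}'
python3 - <<'E'
from h import *
a,d=r.camera("scene");b,e=r.camera("top")
np.savez("fin.npz",b=b,e=e)
save("fin.png",np.hstack([cv2.resize(a[100:350,110:420],(420,339),interpolation=2),cv2.resize(b[110:330,310:490],(277,339),interpolation=2)]))
for n in("scene","top"):
  for T in ("brass_sleeve_a_mid","pot_steel"): print(n,T,[(round(q["score"],2),np.round(q["box"]).tolist()) for q in r.boxes_of(T,n)])
E
```

```text
clock: 15.95
tcp_pos: [0.6606, -0.1312, 0.1383]
ee_rot: [[0.233, 0.972, 0.007], [0.972, -0.233, -0.001], [0.0, 0.007, -1.0]]
wrist_force: [4.3, 2.3, 2.4]
opening: 0.0151
clock: 16.45
tcp_pos: [0.6577, -0.1309, 0.1367]
ee_rot: [[0.233, 0.972, -0.001], [0.972, -0.233, 0.0], [-0.0, -0.001, -1.0]]
wrist_force: [0.1, 0.1, 1.0]
opening: 0.0426
clock: 17.2
tcp_pos: [0.6602, -0.1314, 0.2981]
ee_rot: [[0.233, 0.972, 0.009], [0.973, -0.233, -0.003], [-0.001, 0.01, -1.0]]
wrist_force: [0.3, -0.3, -0.4]
opening: 0.0428
clock: 18.32
tcp_pos: [0.5843, 0.2598, 0.2905]
ee_rot: [[0.228, 0.974, -0.003], [0.974, -0.228, 0.0], [-0.001, -0.003, -1.0]]
wrist_force: [-0.7, 0.7, -0.1]
opening: 0.0427
scene brass_sleeve_a_mid []
scene pot_steel [(0.97, [283.0, 125.0, 132.0, 62.0])]
top brass_sleeve_a_mid [(0.63, [399.0, 261.0, 13.0, 15.0])]
top pot_steel [(0.93, [80.0, 143.0, 161.0, 111.0])]
```

View pics/fin.png

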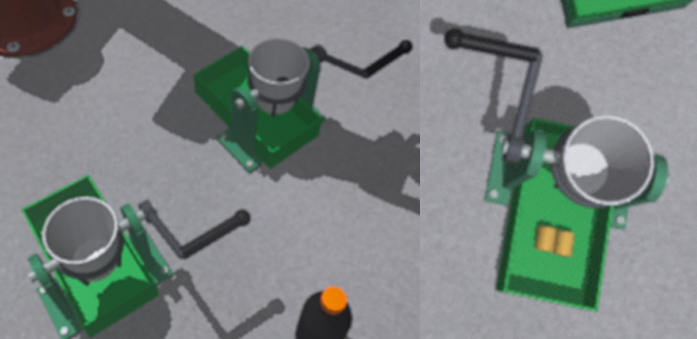

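The right half shows both brass sleeves side by side in the tray, at about (545,238) and (565,242), and the pot empty. I'll check that the tilt is back at zero by comparing the bar with the first image.

```bash
python3 - <<'E'
from h import *
z=np.load("fin.npz");t0=np.load("top0.npz")
for nm,im,d in(("before",t0["im"],t0["d"]),("after",z["b"],z["e"])):
    W=cloud("top",d)
    for lab,(x0,x1,y0,y1) in {"brass":(325,390,125,155),"steel":(80,150,140,165)}.items():
        k=np.zeros(d.shape,bool); k[y0:y1,x0:x1]=1; k&=(im.max(2)<70)&(W[...,2]>.14)
        print(nm,lab,k.sum(),np.median(W[k],0).round(4))
    g=(im[...,0].astype(int)>im[...,2]*1.8)&(W[...,2]<.06); g[:240]=0;g[300:]=0;g[:,:365]=0;g[:,435:]=0
    if g.sum()>5:
        P=W[g]; L=(P[:,:2]-[.4975,-.231])@np.array([[.973,.232],[-.232,.973]]); print("sleeves in tray axes mm",(L.min(0)*1e3).round(),(L.max(0)*1e3).round(),"z",np.median(P[:,2]).round(4))
E
```

```text
before brass 529 [ 0.6601 -0.1278  0.1721]
before steel 554 [0.6442 0.2519 0.1724]
after brass 478 [ 0.6593 -0.1259  0.1746]
after steel 619 [0.6438 0.2454 0.172 ]
sleeves in tray axes mm [-49. -26.] [-17.  15.] z 0.0231
```

The steel pot is unmoved, and both sleeves are inside the tray. The brass pot's bar sits about 2.5 mm high (about 0.03 rad), lifted when I eased the load. There's time, so I'll seat it on the stop with the shut fingertips.

```bash
python3 -m handwheel '{"linear": [[-45,20,0],[-45,20,0],[-45,20,0],[-45,20,0],[-45,20,0],[-45,20,0],[-45,20,0],[-45,20,0],[0,0,0]], "twist":[0,0,0,0,0,0,0,0,0]}' 1 20
python3 -m handwheel '{"linear": [[0,2,30],[0,0,30],[0,0,30],[0,0,14],[0,0,0],[0,0,0]], "twist":[0,0,0,0,0,0]}'
```

```text
clock: 19.75
tcp_pos: [0.6577, -0.1359, 0.2919]
ee_rot: [[0.239, 0.971, -0.0], [0.971, -0.239, -0.001], [-0.001, 0.0, -1.0]]
wrist_force: [-0.5, -0.2, -0.1]
opening: 0.0003
clock: 20.5
tcp_pos: [0.6609, -0.1314, 0.1901]
ee_rot: [[0.233, 0.973, 0.003], [0.973, -0.233, -0.001], [-0.0, 0.003, -1.0]]
wrist_force: [-0.2, -0.4, 0.6]
opening: -0.0001
```

```bash
python3 -m handwheel '{"linear": [[0,1,6],[0,0,6],[0,0,5],[0,0,5],[0,0,3],[0,0,0],[0,0,0]], "twist":[0,0,0,0,0,0,0]}'
```

```text
clock: 21.38
tcp_pos: [0.6624, -0.1318, 0.1733]
ee_rot: [[0.232, 0.973, 0.004], [0.973, -0.232, -0.002], [-0.001, 0.004, -1.0]]
wrist_force: [-12.7, 3.4, 29.4]
opening: -0.0002
```

29 N with the tip at 0.1733 m means the bar is on its stop. I'll rise, clear the view and recheck.

```bash
python3 -m handwheel '{"linear": [[0,0,-20],[0,0,-30],[0,0,-40],[0,0,-40],[0,0,0]], "twist":[0,0,0,0,0]}'
python3 -m handwheel '{"linear": [[45,-20,0],[45,-20,0],[45,-20,0],[45,-20,0],[45,-20,0],[45,-20,0],[45,-20,0],[45,-20,0],[0,0,0],[0,0,0]], "twist":[0,0,0,0,0,0,0,0,0,0]}'
python3 - <<'E'
from h import *
t0=np.load("top0.npz"); b,e=r.camera("top")
for nm,im,d in(("before",t0["im"],t0["d"]),("after",b,e)):
    W=cloud("top",d)
    for lab,(x0,x1,y0,y1) in {"brass":(325,390,125,155),"steel":(80,150,140,165)}.items():
        k=np.zeros(d.shape,bool); k[y0:y1,x0:x1]=1; k&=(im.max(2)<70)&(W[...,2]>.14)
        print(nm,lab,k.sum(),np.median(W[k],0).round(4))
save("fin2.png",b)
print([(round(q["score"],2),np.round(q["box"]).tolist()) for q in r.boxes_of("brass_sleeve_a_mid","top")])
E
```

```text
clock: 22.0
tcp_pos: [0.6632, -0.1321, 0.2984]
ee_rot: [[0.233, 0.972, 0.008], [0.973, -0.233, -0.003], [-0.001, 0.009, -1.0]]
wrist_force: [0.4, -0.0, -0.6]
opening: 0.0002
clock: 23.25
tcp_pos: [0.5885, 0.2556, 0.2916]
ee_rot: [[0.232, 0.973, -0.002], [0.973, -0.232, -0.001], [-0.002, -0.002, -1.0]]
wrist_force: [0.3, 0.5, -0.5]
opening: -0.0
before brass 529 [ 0.6601 -0.1278  0.1721]
before steel 554 [0.6442 0.2519 0.1724]
after brass 475 [ 0.6604 -0.1262  0.172 ]
after steel 610 [0.6437 0.2458 0.172 ]
[(0.75, [398.0, 261.0, 12.0, 14.0])]
```

View pics/fin2.png

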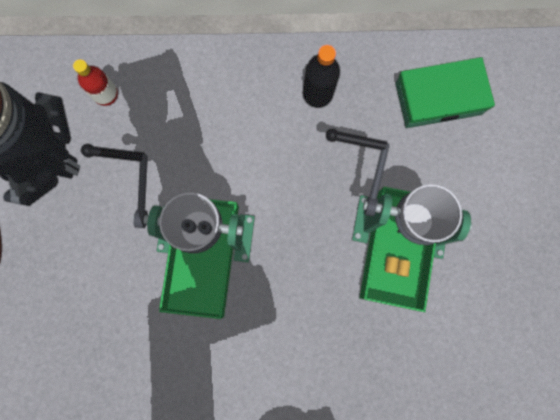

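The sleeves are in the tray at (392,265) and (404,267). Both pots are upright, the steel sleeves are still in their pot, and the robot is clear.

```bash
python3 -c "
from bench import r
print(r.job_done())"
```

```text
the job is handed in; nothing more can be done
None
```

The brass pot has been emptied: both sleeves lie in its green tray, and the pot is back upright with the lever released. I handed the job in at about 23 s of the 51 s allowed.

- **Tipping:** I pinched the lever bar from above and swung the pot to its 2.4 rad stop. Near the top of the swing the turning bar had pushed the fingers up until the tips were only about 9 mm below its axis. I let go there and regripped deeper before going on.
- **Bringing it back:** After the first release the bar sat about 2.5 mm high (about 0.03 rad off upright). I pressed it onto its stop with the shut fingertips, at about 29 N.
- **Last checks:** The final top picture shows both brass sleeves in the tray and the brass pot empty. Its bar height reads 0.1720 m, against 0.1721 m at the start. The steel pot's bar reads 0.1720 m against 0.1724 m, with both steel sleeves still in the pot. The robot is touching nothing, and the highest wrist forces I read were below 40 N.
- **Disagreement:** The sleeve detector reported only one sleeve in the last picture. Both are plainly visible side by side, and the colour and depth measurement taken just before put all the brass within the tray's walls.

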